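# Pull the showcase sash down with the hook pole

## Robot

A 6-joint arm with a two-finger parallel gripper is mounted at the origin on the work surface. World frame = base frame: x ahead of the robot, y to its left, z up, the work surface at z = 0. Lengths are in mm, angles in rad, forces in N, time in s.
With the tool pointing down it reaches from about 250 to 725 mm from the base axis. Payload 4 kg.
Tool frame: the origin (TCP) lies at the very end of the fingers, on their centre line; the grasp point (between the pads) lies 19 mm behind it (env.pinch_z is the distance from the TCP to the grasp point, in mm); z points along the fingers, y is the line along which they close (so a half turn about z gives the same grasp; the last joint's range is limited). The gripper opens to 85 mm and grips with 20 to 120 N. Pads are 22 mm wide; open, the fingers measure 114 mm over their backs; the gripper's body (76 mm by 85 mm) begins 54 mm behind the grasp point. The pads swing forward as they close: fully open they stand 13 mm farther back than shut.
Start: joints at [-1.105, 0.241, 0.005, 1.335, 0, 1.571], TCP at [224.567, -446.732, 231.306] pointing down, gripper open.
Joint ranges: [-2.72, 2.72], [-1.05, 1.87], [-1.09, 1.28], [-1.99, 2.15], [-1.42, 1.44], [-3.14, 3.14]. Speed limits (rad/s): [2.79, 2.79, 3.14, 3.14, 3.14, 3.14].

## Interface

Orientations are given as a unit quaternion [x, y, z, w].
In Python, from cell import env, optics gives the robot as it stands.
- The arm moves only by the tool carry_out, never from a script. Its argument "motion" is a list that holds one entry, the list of rows, each a list of 7 numbers: the closure, from -1 (fully open) to 1 (shut), then the shift along the tool's x, y, z in units of 40 mm (1.0 is 40 mm), then the turn, a rotation vector about the tool's x, y, z in units of 6 degrees (1.0 is 6 degrees). In form: [[[fingers, x, y, z, wx, wy, wz], ...]]. A call has 1 to 20 rows; each row is the pose to reach, as a shift and turn from the pose commanded when the call began, along the tool's axes at that moment; what a row does not reach only later rows make up. A row lasts 1/12 s, in which the tool goes at most 41.7 mm and 7.16 degrees, less where a joint would pass 70% of its speed; a pose out of reach is approached as far as the arm can. A call with a gripper value outside its range is refused whole. The fingers move at their own pace and stop on an object; "grip_force" is the grip in N (left out, the last holds). Time passes only in rows, so rows that repeat a pose let the fingers close. It gives the time, the measured TCP pose, the force, the opening and the grip force at its end, in the units of the state.
- env.get_state(): the state, without advancing time (a new reading comes with each control period).
- optics.grab_frame(name): name is "scene" or "top"; returns the picture (400x640x3 uint8, blue, green, red); there is no depth.
- optics.calibration(name): a dict with "fovy" (degrees; the focal length in pixels is half the picture's height over the tangent of half this angle, whatever the lens; pixels are square), "cx", "cy" (the principal point, pixels), "rvec" (rotation vector, rad) and "tvec" (3), from world to camera coordinates, as OpenCV has them. Camera axes: x right, y down, z forward; pixel columns grow to the right and rows downward; lengths in mm; the calibration is good to about 2 mm. A picture is of the moment at which its call begins. calibration takes no time and is no camera call.
- env.close_job(): hands the job in; it is judged then, once.
Trained networks look in the newest picture that a camera, given by its name, has taken for a name from the list of things; names that differ only in an ending like _2 or _b are one class to them, and where a whole thing is asked for, a point or a joint stands for the part that bears it (a point fixed in the world has none). Each returns a list of dicts, best first, with "conf" (0 to 1); they miss things now and then, are a little off and sometimes report something else, mostly with a low value. They report only what shows in the picture. A call takes as long as a camera call.
- optics.outline_of(camera, name): "pixels" (400x640 bool, what is visible of it).
- optics.landmark_of(camera, name): "at" ([x, y, z] in mm, in world coordinates, good to about 4 mm: a listed point, or the origin of a listed thing).
The state is a dict: "t": time; "q": joint angles; "qvel": joint speeds; "joint_efforts": joint torques, N m; "eef_pos": TCP position; "ee_rot": TCP orientation; "ft_force": force on the tool from outside, world axes, zero at the start; "wrist_torque": the same for the moment, N m; "gripper_width": opening from 0.0 (shut) to 1.0 (fully open); "grip_force": force on a finger pad.
Only numpy, scipy, OpenCV 4.12 (cv2) and the standard library are available. Lean on these libraries where they do the work, as an engineer would, in place of code of your own. Each camera call takes 0.05 s, during which the arm holds its last target. There are 200 camera calls.

## Task

Close up the sloping showcase with the hook pole: hook it into the brass ring on the raised glass sash and draw the sash down, gently and under control, until its spring catch snaps home and holds it. Then unhook and lay the pole back in its rest, hook hanging down as it was. Touch the showcase only with the pole, do not wrench it (stay under 20 N), and leave the other things on the bench alone.

Things in the scene. Friction and masses are not known exactly. Their poses are not given: they have to be found in the camera images.
- case: Dark red wooden showcase, fixed, 340 wide, 339 deep, 305 high, gold lining. The side facing the robot is a slope rising at 35 deg (0.61 rad) from 110 mm above the bench at the front edge; in it a glazed sash slides between side guides, and below the raised sash the case is open. Origin: on the bench, middle of the front edge's foot; x level into the case, y along its width, z up.
- sash (a joint): Sliding glazed sash, 290 wide, 160 long, 18 thick, about 0.8 kg. Reading in m up the slope: about 0 when down; starts at 0.09 to 0.125, held by friction; top stop 0.13. Springs push it up: pulling it down takes 1 to 3 N at the top, 5 to 8 N near the bottom, and left short of the catch it climbs back above 0.02. Exact home varies: see catch.
- catch (a point): Middle of the front edge of the slope, with a spring bolt and two rubber buffers. Over its last 14 mm the sash's bevelled strike rides over the bolt (8 to 15 N), the pull drops as it snaps in, and about 2 mm on the frame lands hard on the buffers. They are screw-adjusted: home lies anywhere from -0.009 to +0.009 on sash, to be felt. Caught, the sash stays within 1 mm of home.
- ring (a point): Centre of the brass ring over the middle of the sash's top rail, 165 mm up the slope from the front edge when down. It lies parallel to the slope, 24 mm above the rail's face; hole 18, wire 6 thick; one stem at its upper side, so the hook enters square to the slope and pulls on the lower side. Axes: x up the slope, y along the width, z out of the slope.
- pole: Hook pole, loose, about 0.22 kg: wooden handle 20 wide (y), 24 high (z), x = -115 to +40 mm, then a round brass shaft 10 thick to x = 193. Origin: on the axis at the balance point, the best place to grip. x points to the hook end. At x = 180 a finger 8 thick reaches 30 mm from the axis along -z, its tip leaning 3 mm back. It holds in the ring if the shaft is about parallel to the slope.
- hook (a point): Point on the pole's hook finger, 16 mm below the pole's axis at x = 180 mm (the tip ends 14 mm beyond it). It lies in the ring's plane when properly hooked; 8 mm deeper the shaft meets the ring. Axes as the pole's.
- rest: Wooden pole rest, fixed: board 250 by 90 by 14 with two posts 16 thick, slotted from the top: rear (x = -95 mm, top 68 high) 26 wide for the handle, front (x = +115, top 71 high) 15 wide for the shaft. Origin: on the bench; x along the pole to its hook end. The pole lies level in it, its origin 64 mm above the rest's (within 5 mm along), finger hanging down.
- card: Small clear acrylic card stand with a cream card, loose, 75 wide, 60 high; origin at the middle of its foot. Leave it alone.
- gravers: White cup 48 wide, 60 high with three gravers in it (105 high in all), loose; origin at the middle of its foot. Leave it alone.
- bead_jar: Turned wooden jar 58 wide, 61 high, loose; origin at the middle of its foot. Leave it alone.

How it is judged (in metres and radians):
On the way, in this order (a step that is already met when the one before it is completed fails the run):
1. The pole's hook finger is in the ring while the sash is still up (distance between hook and ring below 0.011 m and value of joint sash above 0.06 m), for 0.1 s.
2. The sash is drawn down to its home (value of joint sash below 0.013 m), for 0.2 s.
At the end, for the whole second after the job is handed in: The sash is down and stays there, held by its catch (reading below 0.013 m, still); the pole lies at rest in both slots of its rest, hook finger hanging down and towards the rest's +x end, its origin within 20 mm along, 10 mm across and 6 mm in height of where it belongs, upright within 0.15 rad (value of joint sash below 0.013 m and velocity of joint sash between -0.01 and 0.01 m/s and x of pole in the frame of rest between -0.02 and 0.02 m and y of pole in the frame of rest between -0.01 and 0.01 m and z of pole in the frame of rest between 0.058 and 0.07 m and angle between pole's own z axis and vertical below 0.15 rad and x of hook in the frame of rest above 0.1 m and linear speed of pole below 0.02 m/s); the robot touches nothing.
It fails at once if The pole loads the showcase with more than 20 N (contact force between pole and case above 20 N).
It fails at once if The hand or arm touches the showcase (contact force between any of the fingers, the arm and case above 1 N).
It fails at once if The sash runs faster than 0.3 m/s, down or springing back (velocity of joint sash below -0.3 m/s or velocity of joint sash above 0.3 m/s).
It fails at once if The card stand, the cup of gravers or the bead jar is shifted by more than 20 mm or tipped (distance of any of card, gravers, bead_jar from where it was at the start of the episode above 0.02 m or angle between any of card, gravers, bead_jar's own z axis and vertical above 0.3 rad).
It also fails if it takes over 69 s, if anything falls off the work surface, if the arm or the gripper's body presses on something with over 40 N, if the wrist force passes 120 N, or if a joint passes its speed limit or range.

## Working session

There is one attempt and no reset: what is moved stays moved. The work goes in short steps, Python scripts to look and compute and a tool call to move; the robot and the scene stay as the last step left them, time stands still between calls to the robot, and variables do not carry over. Pictures are saved under pics/ and viewed, at most 10 in all, crops included, and the job is handed in when it is done.

Besides the shell and the picture viewer there is one more tool, called after "Request:" by a JSON object that holds its "name" and its "arguments". carry_out: Moves the arm, as the interface text tells. Its arguments: {"type":"object","properties":{"motion":{"type":"array","items":{"type":"array","items":{"type":"array","items":{"type":"number"}}}},"grip_force":{"type":"number"}},"required":["motion"]}

```bash
ls; mkdir -p pics; cat > h.py <<'E'
import numpy as np, cv2
from scipy.spatial.transform import Rotation as R
from cell import env, optics
def cam(n):
    c=optics.calibration(n); f=200/np.tan(np.radians(c["fovy"])/2)
    K=np.array([[f,0,c["cx"]],[0,f,c["cy"]],[0,0,1.]])
    return K,np.array(c["rvec"],float),np.array(c["tvec"],float)
def proj(n,P):
    K,r,t=cam(n); return cv2.projectPoints(np.array(P,float).reshape(-1,1,3),r,t,K,None)[0].reshape(-1,2)
def ray(n,uv):
    K,r,t=cam(n); M=cv2.Rodrigues(r)[0]; d=M.T@np.linalg.inv(K)@np.array([*uv,1.]); return -M.T@t.ravel(),d/np.linalg.norm(d)
def onz(n,uv,z):
    o,d=ray(n,uv); return o+d*(z-o[2])/d[2]
def tri(uvs):
    A=[];b=[]
    for n,uv in uvs.items():
        o,d=ray(n,uv);Q=np.eye(3)-np.outer(d,d);A.append(Q);b.append(Q@o)
    return np.linalg.lstsq(np.vstack(A),np.hstack(b),rcond=None)[0]
E
python3 - <<'E'
from h import *
s=env.get_state(); print(s, env.pinch_z)
for n in("scene","top"):
    cv2.imwrite(f"pics/{n}0.png",optics.grab_frame(n)); print(n,optics.calibration(n))
    for k in["case","catch","ring","pole","hook","rest","card","gravers","bead_jar"]:
        r=optics.landmark_of(n,k); print(k,[(np.round(x["at"],1),round(x["conf"],2)) for x in r[:2]])
E
```

```text
pics
{'t': 0.0, 'q': array([-1.10500367e+00,  2.41413390e-01,  3.74565949e-03,  1.33521625e+00,
       -2.09094313e-05,  1.57075342e+00]), 'qvel': array([-0.00147656,  0.00095836, -0.00098401, -0.00068055, -0.00066514,
        0.0034734 ]), 'joint_efforts': array([-3.33963044e-04, -3.72319651e+01,  2.52405918e+01,  1.69858657e-02,
        8.33772816e-06,  7.90713415e-06]), 'eef_pos': array([ 224.27760947, -446.17419132,  230.42094269]), 'ee_rot': array([ 9.72996530e-01,  2.30817380e-01, -2.51062174e-04, -1.01323705e-03]), 'ft_force': array([ 0.37812334, -0.70721354,  1.14167352]), 'wrist_torque': array([-0.01020296,  0.01364066,  0.06877089]), 'grip_force': 0.0, 'gripper_width': 1.0036961959793855} 18.700000000000003
scene {'fovy': 56.4410137414981, 'cx': 325.96855269727087, 'cy': 200.6257774306368, 'rvec': array([ 1.0265772 ,  2.25570064, -1.18664646]), 'tvec': array([ 346.48502416,  -75.82222106, 1454.28525839])}
case [(array([ 487.1, -170.8,    2.3]), 0.78)]
catch [(array([ 484.1, -171.6,  111.9]), 0.67)]
ring []
pole [(array([459.8, 251.9,  61.5]), 0.61)]
hook [(array([638.1, 278
[... 215 characters left out ...]
[636.3, 124.3,  -1.5]), 0.86)]
top {'fovy': 49.379050445159635, 'cx': 309.9848606482469, 'cy': 199.4405086443386, 'rvec': array([ 2.20573558, -2.18643654,  0.06494678]), 'tvec': array([   3.82504903,  515.41141521, 1425.60637477])}
case [(array([ 487. , -176.5,   -4.1]), 0.98)]
catch [(array([ 482.5, -172.6,  105.8]), 0.75)]
ring [(array([ 686.8, -206.6,  295.4]), 0.67)]
pole [(array([458.7, 249.7,  65.6]), 0.78)]
hook [(array([633.7, 282.4,  48.6]), 0.94)]
rest [(array([455.7, 250.9,  -0.8]), 0.74)]
card [(array([361.5, 100.8,   2. ]), 0.57), (array([ 481.9, -175.2,  109.8]), 0.44)]
gravers [(array([ 3.337e+02, -3.675e+02,  2.000e-01]), 0.67)]
bead_jar [(array([637.8, 128. ,  -3.3]), 0.82)]
```

View pics/scene0.png

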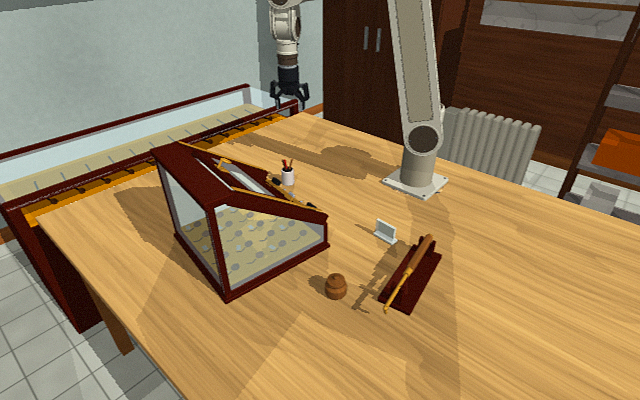

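View pics/top0.png

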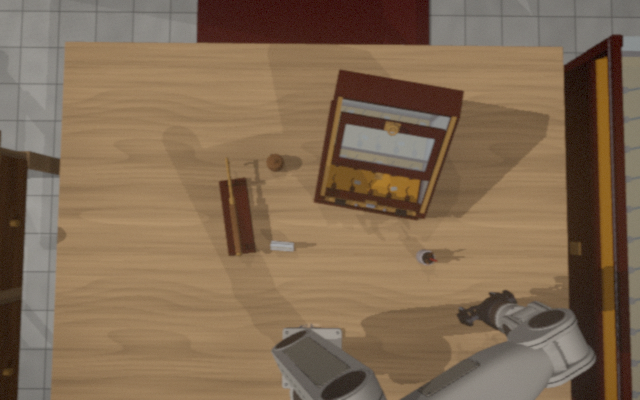

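The scene view shows the open showcase facing the robot and the pole in its rest, hook end away from the robot. The top view shows the ring near (392,128), the pole from (230,158) to (238,253), the cup at (427,257), the card at (282,246) and the jar at (275,161). Next I'll zoom in on the ring and pole and fit the axes.

```bash
python3 - <<'E'
from h import *
I={n:optics.grab_frame(n) for n in("scene","top")}
def crop(n,c,w,h,k): 
    x,y=int(c[0]-w/2),int(c[1]-h/2); print(n,"crop origin",x,y); return cv2.resize(I[n][y:y+h,x:x+w],None,fx=k,fy=k,interpolation=cv2.INTER_CUBIC)
print("ring proj",proj("scene",[688,-206,295]),proj("top",[688,-206,295]))
a=crop("top",(390,135),66,50,6); b=crop("scene",proj("scene",[688,-206,295])[0],66,50,6)
c=crop("top",(238,205),66,120,5);c=cv2.rotate(c,cv2.ROTATE_90_CLOCKWISE)
W=np.zeros((600,792,3),np.uint8); W[:300,:396]=a;W[:300,396:]=b;W[300:600,:600]=c[:300,:600]; cv2.imwrite("pics/z1.png",W)
for n in I:
    for k in("pole","rest","ring","case"):
        r=optics.outline_of(n,k)
        for e in r[:1]:
            m=e["pixels"].astype(np.uint8); ys,xs=np.nonzero(m)
            print(n,k,round(e["conf"],2),m.sum(),xs.mean().round(1),ys.mean().round(1),cv2.minAreaRect(np.c_[xs,ys].astype(np.float32)))
E
```

```text
ring proj [[226.51910336 160.51737878]] [[390.79759188 130.33858621]]
top crop origin 357 110
scene crop origin 193 135
top crop origin 205 145
scene pole 0.82 490 410.3 266.1 ((407.05389404296875, 272.0307922363281), (9.054534912109375, 87.07238006591797), 29.744882583618164)
scene rest 0.85 1897 410.0 281.0 ((411.3462219238281, 274.2692565917969), (36.59024429321289, 79.25818634033203), 29.744882583618164)
scene ring 0.71 1551 235.5 174.3 ((237.5, 176.5), (103.0, 25.0), 36.869895935058594)
scene case 0.73 16775 234.9 218.4 ((235.80661010742188, 200.05189514160156), (171.62623596191406, 143.16754150390625), 60.945396423339844)
top pole 0.67 477 233.1 213.8 ((232.00912475585938, 206.06692504882812), (97.14639282226562, 6.845735549926758), 82.23483276367188)
top rest 0.96 1640 237.2 215.1 ((236.6837921142578, 216.158447265625), (75.62632751464844, 28.262924194335938), 82.7468032836914)
top ring 0.71 5662 386.1 146.0 ((386.8924560546875, 148.91168212890625), (107.89028930664062, 60.542755126953125), 8.93058967590332)
top case 0.74 16552 385.0 144.2 ((387.9849853515625, 146.44976806640625), (130.12660217285156, 136.2091827392578), 9.904183387756348)
```

View pics/z1.png

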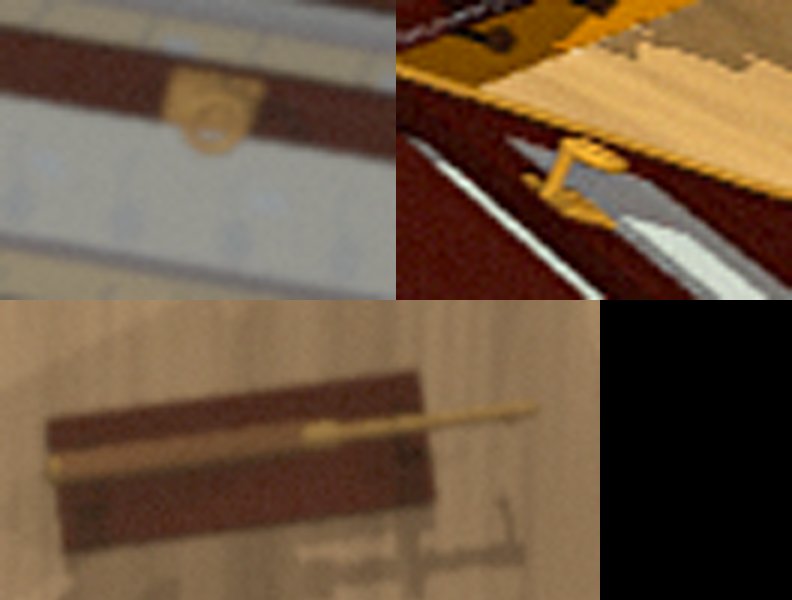

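The top crop shows the ring at about (391.8,131.6). The scene crop shows it at about (226.1,160.5). The pole tip is at (226,157) and its tail at (238.5,255) in the top view.

```bash
python3 - <<'E'
from h import *
P=tri({"top":(391.8,131.6),"scene":(226.1,160.5)}); print("ring tri",P.round(1), proj("top",P),proj("scene",P))
a=onz("top",(226.2,157),64);b=onz("top",(238.4,255),64); d=a-b; print("pole ends",a.round(1),b.round(1),np.linalg.norm(d).round(1),"yaw",np.arctan2(d[1],d[0]), "origin",(b+d*115/308).round(1))
# rest edges: board corners in top crop (rotated)
f=lambda X,Y:(205+(Y-300)/5-.5,145+(600-X)/5-.5)
C=[onz("top",f(*p),14) for p in((47,420),(418,371),(434,500),(66,550))]
e=(C[1]+C[2]-C[0]-C[3])/2; print("rest ctr",np.mean(C,0).round(1),"yaw",np.arctan2(e[1],e[0]),np.linalg.norm(e), "w",np.linalg.norm(C[0]-C[3]))
# rail edges in ring crop: upper edge (0,28)-(396,88); lower (0,95)-(390,158)
g=lambda X,Y:(357+X/6-.5,110+Y/6-.5)
for p,q,z in(((0,28),(396,88),270),((0,95),(390,158),265),((0,232),(390,293),180)):
    v=onz("top",g(*q),z)-onz("top",g(*p),z); print("case yaw",np.arctan2(v[1],v[0])+np.pi/2)
for k in range(3):
    for n,k in(("top","ring"),("top","catch"),("scene","catch"),("top","hook"),("scene","ring")):
        if k=="catch" or k=="ring": r=0
        optics.grab_frame(n); r=optics.landmark_of(n,k); print(n,k,[(np.round(x["at"],1),round(x["conf"],2)) for x in r[:1]])
E
```

```text
ring tri [ 685.8 -209.8  292.6] [[392.02942079 131.3404698 ]] [[226.45515588 160.56413993]]
pole ends [646.6 278.5  64. ] [334.3 233.9  64. ] 315.5 yaw 0.14186368963686585 origin [450.9 250.6  64. ]
rest ctr [458.2 250.2  14. ] yaw 0.15080479815390685 246.16566922384047 w 86.1219933017062
case yaw -0.142365235327909
case yaw -0.15218122494425312
case yaw -0.14693346316300193
top ring [(array([ 690.1, -205.7,  293.4]), 0.72)]
top catch [(array([ 484.5, -172.9,  106. ]), 0.77)]
scene catch [(array([ 485.6, -171.2,  110.9]), 0.76)]
top hook [(array([636.5, 278.7,  49.6]), 0.93)]
scene ring [(array([ 690.6, -205.1,  296.9]), 0.69)]
top ring [(array([ 688.9, -205.4,  293.6]), 0.84)]
top catch [(array([ 483.1, -172.5,  107.8]), 0.82)]
scene catch [(array([ 483.9, -172.4,  107.7]), 0.75)]
top hook [(array([633.3, 278.6,  50.7]), 0.88)]
scene ring [(array([ 691.9, -208.8,  299. ]), 0.95)]
top ring [(array([ 688.2, -207.2,  294.2]), 0.66)]
top catch [(array([ 480.8, -171.2,  105.6]), 0.87)]
scene catch [(array([ 485.9, -172. ,  111.8]), 0.86)]
top hook [(array([634.8, 279.9,  47.6]), 0.84)]
scene ring [(array([ 690. , -205.5,  294. ]), 0.69)]
```

Request:
{"name": "carry_out", "arguments": {"motion": [[[-1,0,0,-0.2,0,0,1],[-1,0,0,-0.2,0,0,2],[-1,0,0,-0.2,0,0,2]]], "grip_force": 40}}

```text
t: 3.25
eef_pos: [224.7, -447.0, 239.7]
ee_rot: [0.992, 0.127, 0.0, 0.0]
ft_force: [0.4, 0.0, 0.1]
gripper_width: 1.002
grip_force: 0.0
```

```bash
cat > c.py <<'E'
from h import *
import json,sys,os
F="cmd.json"
def load():
    if not os.path.exists(F): return np.array([224.567,-446.732,231.306]),R.from_quat([.97299,.23082,0,0])
    d=json.load(open(F)); return np.array(d["p"]),R.from_quat(d["q"])
def upd(row):  # row: [x,y,z,wx,wy,wz] last row sent
    p,q=load(); row=np.array(row,float)
    p=p+q.apply(row[:3]*40); q=q*R.from_rotvec(np.radians(6)*row[3:])
    json.dump({"p":p.tolist(),"q":q.as_quat().tolist()},open(F,"w")); return p,q
def goto(P,Q):
    p,q=load(); return np.r_[q.inv().apply(np.array(P)-p)/40,np.degrees((q.inv()*Q).as_rotvec())/6].round(3)
def toolrot(yaw,pitch=0,flip=False):
    # tool z = -pole z, tool x = +-pole x ; pole yawed, hook end raised by pitch
    M=(R.from_euler("z",yaw)*R.from_euler("y",-pitch)).as_matrix(); s=-1 if flip else 1
    return R.from_matrix(np.c_[s*M[:,0],-s*M[:,1],-M[:,2]])
def chk():
    p,q=load(); s=env.get_state(); m=R.from_quat(s["ee_rot"])
    print("t",s["t"],"cmd",p.round(1),"meas",s["eef_pos"].round(1),"roterr deg",np.degrees((q.inv()*m).as_rotvec()).round(2),"q",s["q"].round(3),"F",s["ft_force"].round(2),"T",s["wrist_torque"].round(2),"w",round(s["gripper_width"],3),"g",round(s["grip_force"],1))
E
python3 - <<'E'
from c import *
upd([0,0,-.2,0,0,2]); chk()
for f in(0,1): print(goto([457,251.5,160],toolrot(.15,0,f)))
E
```

```text
t 3.25 cmd [ 224.6 -446.7  239.3] meas [ 224.7 -447.   239.7] roterr deg [-0.05  0.01  0.1 ] q [-1.105  0.237  0.022  1.355 -0.     1.782] F [0.45 0.01 0.07] T [-0.02  0.02  0.01] w 1.002 g 0.0
[ 10.048 -15.411   1.983   0.      0.      1.016]
[ 10.048 -15.411   1.983   0.      0.    -28.984]
```

Request:
{"name": "carry_out", "arguments": {"motion": [[[-1,10,-15.4,0,0,0,-20],[-1,10,-15.4,0,0,0,-20],[-1,10,-15.4,0,0,0,-20],[-1,10,-15.4,0,0,0,-20],[-1,10,-15.4,0,0,0,-20],[-1,10,-15.4,0,0,0,-20],[-1,10,-15.4,0,0,0,-20],[-1,10,-15.4,0,0,0,-20],[-1,10,-15.4,0,0,0,-20],[-1,10,-15.4,0,0,0,-20],[-1,10,-15.4,0,0,0,-20],[-1,10,-15.4,0,0,0,-20],[-1,10,-15.4,0,0,0,-20],[-1,10,-15.4,0,0,0,-20],[-1,10,-15.4,0,0,0,-20],[-1,10,-15.4,0,0,0,-20],[-1,10,-15.4,0,0,0,-20],[-1,10,-15.4,0,0,0,-20],[-1,10,-15.4,0,0,0,-20],[-1,10,-15.4,0,0,0,-20]]]}}

```text
t: 4.92
eef_pos: [455.1, 251.7, 238.4]
ee_rot: [0.383, 0.924, -0.001, -0.0]
ft_force: [-0.5, -0.3, -0.5]
gripper_width: 1.001
grip_force: 0.0
```

```bash
python3 - <<'E'
from c import *
upd([10,-15.4,0,0,0,-20]); chk()
print(goto([457,251.5,120],toolrot(.15,0,1)))
E
```

```text
t 4.9167 cmd [455.3 250.6 239.3] meas [455.1 251.7 238.4] roterr deg [ 0.1   0.01 -0.26] q [ 0.505  0.279  0.075  1.368 -0.     1.292] F [-0.49 -0.34 -0.54] T [-0.02  0.01 -0.  ] w 1.001 g 0.0
[-0.014  0.047  2.983  0.     0.    -8.984]
```

Request:
{"name": "carry_out", "arguments": {"motion": [[[-1,0,0,1,0,0,-2],[-1,0,0.05,1.5,0,0,-4],[-1,0,0.05,2,0,0,-6],[-1,0,0.05,2.5,0,0,-8],[-1,0,0.05,3,0,0,-9],[-1,0,0.05,3.6,0,0,-9],[-1,0,0.05,4.2,0,0,-9],[-1,0,0.05,4.6,0,0,-9],[-1,0,0.05,4.86,0,0,-9],[-1,0,0.05,4.86,0,0,-9],[0.2,0,0.05,4.86,0,0,-9],[0.2,0,0.05,4.86,0,0,-9],[0.2,0,0.05,4.86,0,0,-9],[0.2,0,0.05,4.86,0,0,-9]]], "grip_force": 30}}

```text
t: 6.08
eef_pos: [457.7, 252.4, 46.2]
ee_rot: [-0.076, 0.997, 0.001, 0.001]
ft_force: [0.7, -0.2, -0.1]
gripper_width: 0.451
grip_force: 0.0
```

```bash
python3 - <<'E'
from c import *
upd([0,.05,4.86,0,0,-9]); chk()
I=optics.grab_frame("scene");J=optics.grab_frame("top")
A=cv2.resize(I[215:325,350:470],None,fx=4,fy=4,interpolation=2)[:,:400];B=cv2.resize(J[140:250,195:295],None,fx=4,fy=4,interpolation=2)
cv2.imwrite("pics/g1.png",np.hstack([A,B]))
E
```

```text
t 6.0833 cmd [456.7 252.   44.9] meas [457.7 252.4  46.2] roterr deg [-0.05 -0.14  0.02] q [ 0.504  0.438 -0.23   0.9   -0.     0.353] F [ 0.73 -0.15 -0.09] T [ 0.02 -0.02  0.01] w 0.451 g 0.0
```

View pics/g1.png

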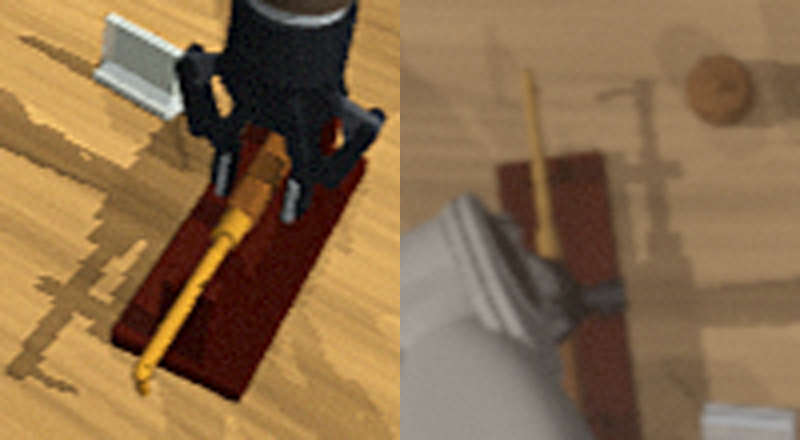

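Both views show the handle between the fingers, with the hook end hanging free, so I'll close on it.

Request:
{"name": "carry_out", "arguments": {"motion": [[[0.4,0,0,0,0,0,0],[0.6,0,0,0,0,0,0],[1,0,0,0,0,0,0],[1,0,0,0,0,0,0],[1,0,0,0,0,0,0],[1,0,0,0,0,0,0]]], "grip_force": 25}}

```text
t: 6.68
eef_pos: [457.0, 252.1, 45.3]
ee_rot: [-0.076, 0.997, 0.0, 0.0]
ft_force: [-0.5, -0.4, 4.9]
gripper_width: 0.233
grip_force: 26.3
```

```bash
python3 - <<'E'
from c import *
chk()
E
```

```text
t 6.6833 cmd [456.7 252.   44.9] meas [457.  252.1  45.3] roterr deg [-0.01 -0.04  0.  ] q [ 0.504  0.44  -0.231  0.9   -0.     0.353] F [-0.51 -0.38  4.88] T [-0.18  0.1  -0.01] w 0.233 g 26.3
```

Request:
{"name": "carry_out", "arguments": {"motion": [[[1,0,0,0,0,0,0],[1,0,0,0,0,0,0],[1,0,0,-0.3,0,0,0],[1,0,0,-0.8,0,0,0],[1,0,0,-1.5,0,0,0],[1,0,0,-2.3,0,0,0],[1,0,0,-3.1,0,0,0],[1,0,0,-3.9,0,0,0],[1,0,0,-4.6,0,0,0],[1,0,0,-5,0,0,0],[1,0,0,-5,0,0,0],[1,0,0,-5,0,0,0]]], "grip_force": 110}}

```text
t: 7.68
eef_pos: [456.7, 252.0, 244.4]
ee_rot: [-0.076, 0.997, 0.0, 0.0]
ft_force: [-0.1, 0.8, -2.7]
gripper_width: 0.213
grip_force: 107.4
```

```bash
python3 - <<'E'
from c import *
upd([0,0,-5,0,0,0]); chk()
p,q=load()
for n in("scene","top"):
  for i in range(3):
    optics.grab_frame(n)
    for k in("hook","pole"):
        r=optics.landmark_of(n,k)
        for x in r[:1]:
            a=np.array(x["at"]); l=q.inv().apply(a-p); print(n,k,round(x["conf"],2),"tool frame",l.round(1))
E
```

```text
t 7.6833 cmd [456.7 252.  244.9] meas [456.7 252.  244.4] roterr deg [-0.01 -0.    0.  ] q [0.504 0.279 0.09  1.382 0.    0.352] F [-0.13  0.81 -2.65] T [-0.    0.1  -0.07] w 0.213 g 107.4
scene hook 0.96 tool frame [-183.1   -3.6   -0.3]
scene pole 0.94 tool frame [ -0.1   2.4 -16.1]
scene hook 0.92 tool frame [-181.7    0.4    1.3]
scene pole 0.58 tool frame [  1.4   0.5 -13.6]
scene hook 0.78 tool frame [-180.4   -2.3    5.3]
scene pole 0.7 tool frame [ -0.7   3.1 -15.9]
top hook 0.59 tool frame [-178.2   -1.4   -3.4]
top pole 0.65 tool frame [  0.1   0.1 -18.4]
top hook 0.83 tool frame [-180.5   -1.9   -2.5]
top pole 0.71 tool frame [  0.1  -0.6 -19.7]
top hook 0.71 tool frame [-177.7   -1.9   -2.1]
top pole 0.6 tool frame [  0.5  -1.5 -19.2]
```

```bash
cat >> c.py <<'E'
RING=np.array([688.5,-206.5,294.5]); HK=np.array([-180,-1.5,-2.]); YAW=-.155; SL=np.radians(35)
AX=(R.from_euler("z",YAW)*R.from_euler("y",-SL)).as_matrix() # cols: up slope, width, normal
def hookto(P,yaw=YAW,pitch=SL):
    Q=toolrot(yaw,pitch,1); return np.array(P)-Q.apply(HK),Q
E
python3 - <<'E'
from c import *
g=goto([457,252,300],toolrot(.15,SL,1)); print(g)
import shutil; shutil.copy(F,"bak.json")
upd([0,0,-1.4,0,-5.83 if g[4]<0 else 5.83,0])
P,Q=hookto(RING+80*AX[:,2]); print(P.round(1)); print(goto(P,Q)); shutil.copy("bak.json",F)
E
```

```text
[-8.000e-03 -1.000e-03 -1.377e+00  5.000e-03 -5.833e+00  1.600e-02]
[ 498.8 -175.3  255.2]
[ 1.125e+00 -1.072e+01  6.090e-01  1.679e+00 -3.000e-03  2.399e+00]
```

Request:
{"name": "carry_out", "arguments": {"motion": [[[1,0,0,-0.5,0,-1,0],[1,0,0,-1,0,-2,0],[1,0,0,-1.4,0,-3,0],[1,0,0,-1.4,0,-4,0],[1,0,0,-1.4,0,-5,0],[1,0,0,-1.4,0,-5.83,0],[1,0,0,-1.4,0,-5.83,0],[1,0,0,-1.4,0,-5.83,0]]]}}

```text
t: 9.25
eef_pos: [454.7, 251.3, 299.7]
ee_rot: [-0.073, 0.952, 0.022, 0.298]
ft_force: [0.2, 0.5, -1.5]
gripper_width: 0.218
grip_force: 107.8
```

Request:
{"name": "carry_out", "arguments": {"motion": [[[1,0.05,-0.5,0,0.1,0,0.1],[1,0.1,-1.2,0.1,0.2,0,0.3],[1,0.2,-2.1,0.15,0.4,0,0.5],[1,0.3,-3,0.2,0.5,0,0.7],[1,0.4,-3.9,0.25,0.65,0,0.9],[1,0.5,-4.8,0.3,0.8,0,1.1],[1,0.6,-5.7,0.35,0.95,0,1.3],[1,0.7,-6.6,0.4,1.1,0,1.5],[1,0.8,-7.5,0.45,1.25,0,1.7],[1,0.9,-8.4,0.5,1.4,0,1.95],[1,1,-9.2,0.55,1.5,0,2.1],[1,1.1,-9.9,0.6,1.6,0,2.25],[1,1.12,-10.4,0.61,1.68,0,2.4],[1,1.12,-10.7,0.61,1.68,0,2.4],[1,1.12,-10.72,0.61,1.68,0,2.4],[1,1.12,-10.72,0.61,1.68,0,2.4],[1,1.12,-10.72,0.61,1.68,0,2.4]]]}}

```text
t: 10.67
eef_pos: [499.9, -175.9, 255.9]
ee_rot: [0.074, 0.951, -0.023, 0.3]
ft_force: [0.2, 0.2, -2.6]
gripper_width: 0.217
grip_force: 108.0
```

```bash
cat > look.py <<'E'
from c import *
def meas(N=3):
    s=env.get_state(); p=s["eef_pos"]; q=R.from_quat(s["ee_rot"]); D={}
    for n in("scene","top"):
        for i in range(N):
            img=optics.grab_frame(n)
            for k in("hook","ring"):
                for x in optics.landmark_of(n,k)[:1]: D.setdefault((n,k),[]).append(np.array(x["at"]))
        cv2.imwrite(f"pics/last_{n}.png",img)
    for k,v in D.items():
        m=np.median(v,0); print(k,len(v),m.round(1),"slope frame rel RING",(AX.T@(m-RING)).round(1),("tool",q.inv().apply(m-p).round(1)) if k[1]=="hook" else "")
    print("hook kin",(p+q.apply(HK)).round(1),"rel RING in slope",(AX.T@(p+q.apply(HK)-RING)).round(1))
E
python3 - <<'E'
from look import *
upd([0,0,-1.4,0,-5.83,0]);upd([1.12,-10.72,.61,1.68,0,2.4]); chk()
meas()
h=load()[0]+load()[1].apply(HK)
for n in("scene","top"): print(n,proj(n,[RING,h]).round(1).tolist())
E
```

```text
t 10.6667 cmd [ 499.  -175.3  255.2] meas [ 499.9 -175.9  255.9] roterr deg [-0.01  0.01  0.04] q [-0.426 -0.125 -0.515  0.588  0.154 -0.223] F [ 0.16  0.19 -2.59] T [0.14 0.9  0.02] w 0.217 g 108.0
('scene', 'hook') 3 [ 646.4 -198.6  362.1] slope frame rel RING [ 3.7  1.3 79.9] ('tool', array([-182.3,    0.3,   -2. ]))
('scene', 'ring') 3 [ 688.3 -207.6  295.3] slope frame rel RING [ 0.4 -1.1  0.7] 
('top', 'hook') 3 [ 643.3 -197.2  359.9] slope frame rel RING [-0.2  2.2 80. ] ('tool', array([-178.4,    1.2,   -2.1]))
('top', 'ring') 3 [ 687.7 -205.8  293.8] slope frame rel RING [-1.1  0.6 -0.1] 
hook kin [ 644.3 -200.1  360.7] rel RING in slope [ 1.4 -0.5 79.9]
scene [[226.3, 160.7], [238.7, 132.6]]
top [[390.9, 130.2], [393.1, 142.3]]
```

Request:
{"name": "carry_out", "arguments": {"motion": [[[1,0,0,0.3,0,0,0],[1,0,0,0.6,0,0,0],[1,0.02,-0.02,0.9,0,0,0],[1,0.02,-0.02,1.15,0,0,0],[1,0.02,-0.02,1.2,0,0,0],[1,0.02,-0.02,1.2,0,0,0],[1,0.02,-0.02,1.2,0,0,0]]]}}

```text
t: 12.15
eef_pos: [525.4, -180.3, 215.6]
ee_rot: [0.074, 0.951, -0.023, 0.3]
ft_force: [-0.4, -0.2, -2.7]
gripper_width: 0.214
grip_force: 108.0
```

```bash
sed -i 's/HK=np.array(\[-180,-1.5,-2.\])/HK=np.array([-180,0,-2.2])/' c.py; python3 - <<'E'
from look import *
upd([.02,-.02,1.2,0,0,0]); chk(); meas(4)
h=load()[0]+load()[1].apply(HK)
for n in("scene","top"): print(n,proj(n,[RING,h,h-14*AX[:,2]]).round(1).tolist())
t=cv2.imread("pics/last_top.png");s=cv2.imread("pics/last_scene.png")
cv2.imwrite("pics/h1.png",np.hstack([cv2.resize(t[105:165,360:425],(390,360),interpolation=2),cv2.resize(s[125:185,200:265],(390,360),interpolation=2)]))
E
```

```text
t 12.15 cmd [ 525.4 -180.3  215.4] meas [ 525.4 -180.3  215.6] roterr deg [0. 0. 0.] q [-0.409 -0.033 -0.547  0.462  0.145 -0.21 ] F [-0.45 -0.2  -2.72] T [0.14 0.83 0.02] w 0.214 g 108.0
('scene', 'hook') 4 [ 672.2 -204.8  319.8] slope frame rel RING [ 1.1 -0.8 30. ] ('tool', array([-181.6,   -1.5,   -0. ]))
('scene', 'ring') 4 [ 692.5 -207.1  296.2] slope frame rel RING [ 4.3  0.  -0.9] 
('top', 'hook') 4 [ 668.6 -201.1  320.2] slope frame rel RING [-2.1  2.3 32.8] ('tool', array([-178.4,    1.6,   -2.7]))
('top', 'ring') 4 [ 689.  -206.3  293. ] slope frame rel RING [-0.5  0.3 -1.5] 
hook kin [ 669.9 -202.9  320.6] rel RING in slope [-0.5  0.7 32.2]
scene [[226.3, 160.7], [231.6, 149.7], [229.4, 154.6]]
top [[390.9, 130.2], [391.5, 135.1], [391.1, 133.0]]
```

View pics/h1.png

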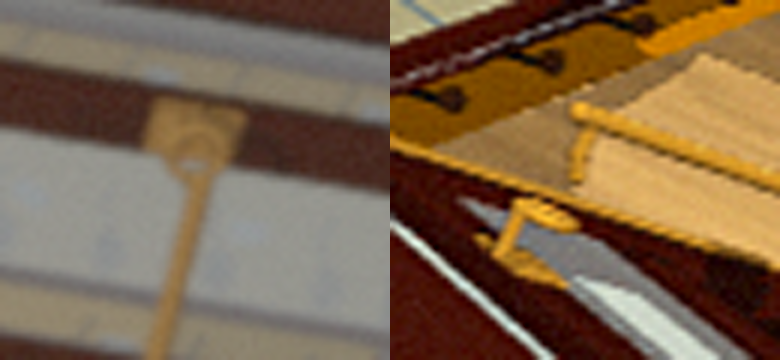

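The left (top) crop shows the shaft end at about (392.8,133.2) and the ring at about (391.7,131.2). In the right (scene) crop the finger tip hangs at about (230.7,155.3), out from the ring at (225.8,160.3).

```bash
python3 - <<'E'
from c import *
p,q=load()
se=p+q.apply([-193,0,-18.7]); tip=p+q.apply([-177,0,11.3]); se0=p+q.apply([-180,0,-18.7])
for n in("top","scene"):
    print(n,"shaft end, axis180, tip",proj(n,[se,se0,tip]).round(1).tolist(),"ring",proj(n,RING).round(1).tolist())
    J=np.array([proj(n,RING+a)[0]-proj(n,RING)[0] for a in AX.T*10]); print("px per 10mm up/width/normal",J.round(2).tolist())
# subpixel: brass colour mask profile of shaft in top image
t=cv2.imread("pics/last_top.png"); 
hsv=cv2.cvtColor(t,cv2.COLOR_BGR2HSV)
from scipy import ndimage
axis=[proj("top",p+q.apply([-x,0,-18.7]))[0] for x in(120,140,160)]
for a in axis:
    y=int(round(a[1])); xs=np.arange(int(a[0])-7,int(a[0])+9); w=t[y,xs,2].astype(float)-t[y,xs,0]; w=np.clip(w-w.max()*.5,0,None); print("shaft row",y,"pred x",a[0].round(2),"seen",(w@xs/w.sum()).round(2))
E
```

```text
top shaft end, axis180, tip [[393.1, 133.0], [391.9, 137.6], [390.8, 134.1]] ring [[390.9, 130.2]]
px per 10mm up/width/normal [[0.88, -3.44], [-3.67, -0.6], [0.26, 1.44]]
scene shaft end, axis180, tip [[230.0, 142.4], [234.1, 143.9], [230.4, 154.7]] ring [[226.3, 160.7]]
px per 10mm up/width/normal [[-3.21, -1.0], [1.85, 1.42], [1.54, -3.47]]
shaft row 158 pred x 386.6 seen 386.96
shaft row 151 pred x 388.33 seen 388.94
shaft row 145 pred x 390.1 seen 390.45
```

Request:
{"name": "carry_out", "arguments": {"motion": [[[1,-0.02,-0.01,0.15,0,0,0],[1,-0.04,-0.025,0.3,0,0,0],[1,-0.04,-0.025,0.4,0,0,0],[1,-0.04,-0.025,0.45,0,0,0],[1,-0.04,-0.025,0.45,0,0,0]]]}}

```text
t: 13.77
eef_pos: [536.6, -182.9, 200.4]
ee_rot: [0.074, 0.951, -0.023, 0.299]
ft_force: [-0.4, 0.2, -1.7]
gripper_width: 0.214
grip_force: 108.0
```

Request:
{"name": "carry_out", "arguments": {"motion": [[[1,0,0,0.04,0,0,0],[1,0,0,0.08,0,0,0],[1,0,0,0.1,0,0,0]]]}}

```text
t: 14.02
eef_pos: [539.1, -183.5, 198.3]
ee_rot: [0.074, 0.951, -0.023, 0.3]
ft_force: [0.0, -0.0, -2.2]
gripper_width: 0.212
grip_force: 108.0
```

```bash
python3 - <<'E'
from look import *
upd([-.04,-.025,.45,0,0,0]);upd([0,0,.1,0,0,0]); chk(); meas(3)
t=cv2.imread("pics/last_top.png");s=cv2.imread("pics/last_scene.png")
cv2.imwrite("pics/h2.png",np.hstack([cv2.resize(t[115:155,370:415],(405,360),interpolation=2),cv2.resize(s[135:175,210:255],(405,360),interpolation=2)])[:, :800])
E
```

```text
t 14.0167 cmd [ 539.  -183.4  198.3] meas [ 539.1 -183.5  198.3] roterr deg [ 0. -0.  0.] q [-0.403  0.015 -0.551  0.409  0.141 -0.204] F [ 0.02 -0.04 -2.17] T [0.19 0.84 0.07] w 0.212 g 108.0
('scene', 'hook') 3 [ 685.6 -206.7  301.7] slope frame rel RING [ 1.8 -0.6  7.5] ('tool', array([-180.8,   -0.4,    0.3]))
('scene', 'ring') 3 [ 690.7 -208.9  297.7] slope frame rel RING [ 3.9 -2.   1.2] 
('top', 'hook') 3 [ 681.3 -204.4  305.6] slope frame rel RING [ 0.3  1.  13.4] ('tool', array([-179.3,    1.3,   -5.6]))
('top', 'ring') 3 [ 690.1 -207.4  292.2] slope frame rel RING [ 0.1 -0.6 -2.9] 
hook kin [ 683.6 -206.   303.3] rel RING in slope [ 1.  -0.3 10. ]
```

View pics/h2.png

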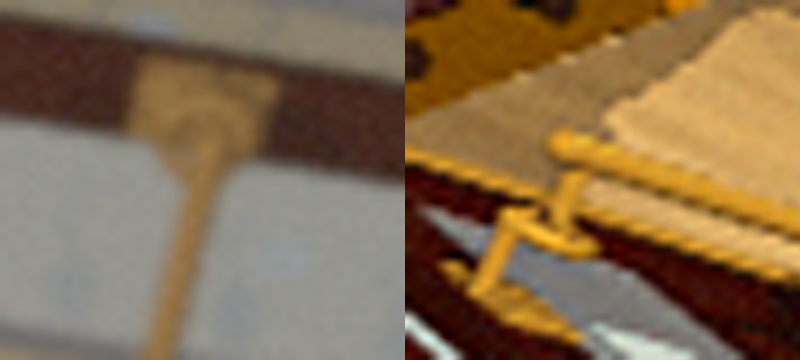

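The finger tip is entering the ring with no contact force, and it looks centred in both crops. I'll go on down to ring-plane depth.

Request:
{"name": "carry_out", "arguments": {"motion": [[[1,0,0,0.05,0,0,0],[1,0,0,0.1,0,0,0],[1,0,0,0.12,0,0,0]]]}}

```text
t: 15.17
eef_pos: [541.8, -183.8, 194.0]
ee_rot: [0.074, 0.951, -0.023, 0.299]
ft_force: [0.2, 0.6, -2.0]
gripper_width: 0.215
grip_force: 108.0
```

Request:
{"name": "carry_out", "arguments": {"motion": [[[1,0,0,0.05,0,0,0],[1,0,0,0.1,0,0,0],[1,0,0,0.12,0,0,0],[1,0,0,0.12,0,0,0]]]}}

```text
t: 15.5
eef_pos: [544.5, -184.2, 190.1]
ee_rot: [0.074, 0.951, -0.023, 0.299]
ft_force: [-0.9, -0.2, -1.7]
gripper_width: 0.217
grip_force: 108.0
```

```bash
python3 - <<'E'
from look import *
upd([0,0,.12,0,0,0]);upd([0,0,.12,0,0,0]); chk(); meas(3)
t=cv2.imread("pics/last_top.png");s=cv2.imread("pics/last_scene.png")
cv2.imwrite("pics/h3.png",np.hstack([cv2.resize(t[115:155,370:415],(405,360),interpolation=2),cv2.resize(s[135:175,210:255],(405,360),interpolation=2)])[:, :800])
E
```

```text
t 15.5 cmd [ 544.5 -184.3  190.5] meas [ 544.5 -184.2  190.1] roterr deg [-0.01  0.03  0.  ] q [-0.4    0.036 -0.553  0.386  0.139 -0.202] F [-0.95 -0.17 -1.67] T [ 0.12  0.9  -0.01] w 0.217 g 108.0
('scene', 'hook') 3 [ 690.6 -208.4  295.1] slope frame rel RING [ 2.3 -1.6 -0.9] ('tool', array([-181.6,   -1.3,   -1.2]))
('scene', 'ring') 3 [ 692.8 -205.9  296.7] slope frame rel RING [ 4.7  1.3 -0.6] 
('top', 'hook') 3 [ 690.  -204.1  295.1] slope frame rel RING [ 1.3  2.6 -0.1] ('tool', array([-180.5,    2.8,   -2. ]))
('top', 'ring') 3 [ 688.4 -204.9  292.8] slope frame rel RING [-1.3  1.6 -1.2] 
hook kin [ 689.  -206.8  295. ] rel RING in slope [ 0.7 -0.2  0.1]
```

View pics/h3.png

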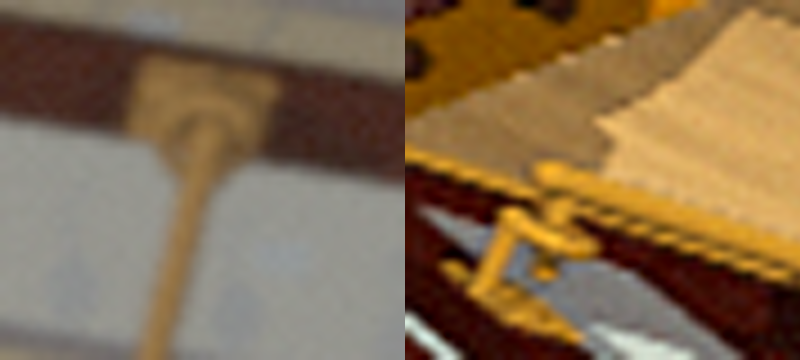

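The finger is through the ring: its tip shows below the ring in the scene crop near (545,270). Now I'll start the pull.

Request:
{"name": "carry_out", "arguments": {"motion": [[[1,0.08,0,0,0,0,0],[1,0.16,0,0,0,0,0],[1,0.24,0,0,0,0,0],[1,0.32,0,0,0,0,0],[1,0.4,0,0,0,0,0],[1,0.48,0,0,0,0,0]]]}}

```text
t: 16.9
eef_pos: [529.1, -181.9, 179.8]
ee_rot: [0.074, 0.951, -0.023, 0.3]
ft_force: [1.9, 0.4, -1.2]
gripper_width: 0.217
grip_force: 108.0
```

```bash
cat >> c.py <<'E'
def fs():
    s=env.get_state(); f=s["ft_force"]+np.array([0,0,2.2]); q=R.from_quat(s["ee_rot"]); h=s["eef_pos"]+q.apply(HK)
    print("t",round(s["t"],2),"F slope(up,width,normal)",(AX.T@f).round(1),"hook kin rel RING",(AX.T@(h-RING)).round(1),"upslope from catch(484,-172,109)",(AX.T@(h-np.array([484,-172,109]))).round(1))
E
python3 - <<'E'
from look import *
upd([.48,0,0,0,0,0]); fs(); chk(); meas(2)
E
```

```text
t 16.9 F slope(up,width,normal) [ 2.   0.7 -0.2] hook kin rel RING [-17.9  -0.2   0.9] upslope from catch(484,-172,109) [258.3  -2.8  33.9]
t 16.9 cmd [ 528.9 -181.8  179.5] meas [ 529.1 -181.9  179.8] roterr deg [-0.   -0.07 -0.01] q [-0.41   0.019 -0.604  0.352  0.145 -0.21 ] F [ 1.89  0.43 -1.21] T [0.1  0.4  0.11] w 0.217 g 108.0
('scene', 'hook') 2 [ 674.8 -206.8  285. ] slope frame rel RING [-16.5  -2.4  -0.1] ('tool', array([-181.4,   -2.1,   -1.2]))
('scene', 'ring') 2 [ 676.3 -204.5  288.9] slope frame rel RING [-13.3   0.1   2.5] 
('top', 'hook') 2 [ 672.2 -203.9  283.4] slope frame rel RING [-19.9   0.1   0.3] ('tool', array([-178. ,    0.3,   -1.7]))
('top', 'ring') 1 [ 679.1 -204.8  284.5] slope frame rel RING [-13.6   0.2  -2.7] 
hook kin [ 673.4 -204.4  284.9] rel RING in slope [-17.9  -0.2   0.9]
```

Request:
{"name": "carry_out", "arguments": {"motion": [[[1,0.1,0,0,0,0,0],[1,0.25,0,0,0,0,0],[1,0.4,0,0,0,0,0],[1,0.55,0,0,0,0,0],[1,0.7,0,0,0,0,0],[1,0.85,0,0,0,0,0],[1,1,0,0,0,0,0],[1,1.15,0,0,0,0,0],[1,1.3,0,0,0,0,0],[1,1.4,0,0,0,0,0],[1,1.5,0,0,0,0,0],[1,1.5,0,0,0,0,0]]]}}

```text
t: 18.5
eef_pos: [479.5, -174.0, 144.4]
ee_rot: [0.074, 0.951, -0.023, 0.299]
ft_force: [2.7, 0.7, -0.2]
gripper_width: 0.214
grip_force: 108.1
```

```bash
python3 - <<'E'
from look import *
upd([1.5,0,0,0,0,0]); fs(); chk(); meas(2)
E
```

```text
t 18.5 F slope(up,width,normal) [3.3 1.1 0.2] hook kin rel RING [-79.4  -0.2   0.3] upslope from catch(484,-172,109) [196.9  -2.7  33.3]
t 18.5 cmd [ 480.4 -174.2  145.1] meas [ 479.5 -174.   144.4] roterr deg [-0.01  0.06  0.02] q [-0.446 -0.023 -0.757  0.247  0.165 -0.24 ] F [ 2.69  0.7  -0.17] T [0.14 0.17 0.22] w 0.214 g 108.1
('scene', 'hook') 2 [ 626.9 -197.4  248.5] slope frame rel RING [-77.4  -0.6  -2. ] ('tool', array([-1.82e+02, -4.00e-01,  1.00e-01]))
('scene', 'ring') 2 [ 627.6 -197.4  251.8] slope frame rel RING [-75.   -0.5   0.3] 
('top', 'hook') 2 [ 546.5 -184.3  204.9] slope frame rel RING [-169.1    0.     9. ] ('tool', array([-90.3,   0.2, -10.8]))
('top', 'ring') 2 [ 625.9 -196.   249.5] slope frame rel RING [-77.8   0.7  -0.5] 
hook kin [ 624.  -196.6  249.2] rel RING in slope [-79.4  -0.2   0.3]
```

Request:
{"name": "carry_out", "arguments": {"motion": [[[1,0.07,0,0,0,0,0],[1,0.14,0,0,0,0,0],[1,0.2,0,0,0,0,0],[1,0.25,0,0,0,0,0],[1,0.25,0,0,0,0,0]]]}}

```text
t: 19.52
eef_pos: [473.4, -173.3, 140.4]
ee_rot: [0.074, 0.95, -0.024, 0.301]
ft_force: [4.9, -0.9, -1.0]
gripper_width: 0.217
grip_force: 107.8
```

Request:
{"name": "carry_out", "arguments": {"motion": [[[1,0.05,0,0,0,0,0],[1,0.1,0,0,0,0,0],[1,0.1,0,0,0,0,0]]]}}

```text
t: 19.77
eef_pos: [470.7, -173.1, 138.7]
ee_rot: [0.074, 0.95, -0.024, 0.302]
ft_force: [4.6, -2.1, 0.4]
gripper_width: 0.217
grip_force: 107.8
```

```bash
python3 - <<'E'
from c import *
upd([.35,0,0,0,0,0]); fs(); chk()
E
```

```text
t 19.77 F slope(up,width,normal) [ 5.5 -1.4 -0.7] hook kin rel RING [-89.9  -0.5   1.6] upslope from catch(484,-172,109) [186.4  -3.   34.7]
t 19.7667 cmd [ 469.  -172.5  137. ] meas [ 470.7 -173.1  138.7] roterr deg [ 0.03 -0.25 -0.05] q [-0.456 -0.031 -0.788  0.22   0.171 -0.249] F [ 4.6  -2.12  0.39] T [-0.02 -0.07  0.  ] w 0.217 g 107.8
```

Request:
{"name": "carry_out", "arguments": {"motion": [[[1,0.04,0,0,0,0,0],[1,0.08,0,0,0,0,0],[1,0.08,0,0,0,0,0],[1,0.08,0,0,0,0,0]]]}}

```text
t: 20.1
eef_pos: [467.9, -172.6, 136.6]
ee_rot: [0.074, 0.95, -0.024, 0.301]
ft_force: [4.6, -1.5, 0.8]
gripper_width: 0.215
grip_force: 107.9
```

Request:
{"name": "carry_out", "arguments": {"motion": [[[1,0.03,0,0,0,0,0],[1,0.05,0,0,0,0,0],[1,0.05,0,0,0,0,0]]]}}

```text
t: 20.35
eef_pos: [465.9, -172.3, 135.2]
ee_rot: [0.074, 0.951, -0.024, 0.301]
ft_force: [5.7, -1.2, 1.2]
gripper_width: 0.218
grip_force: 107.9
```

```bash
python3 - <<'E'
from c import *
upd([.13,0,0,0,0,0]); fs(); chk()
E
```

```text
t 20.35 F slope(up,width,normal) [ 6.7 -0.4 -0.5] hook kin rel RING [-95.9  -0.5   1.3] upslope from catch(484,-172,109) [180.4  -3.   34.3]
t 20.35 cmd [ 464.8 -171.8  134.1] meas [ 465.9 -172.3  135.2] roterr deg [ 0.03 -0.16 -0.02] q [-0.459 -0.033 -0.801  0.211  0.173 -0.252] F [ 5.7  -1.25  1.22] T [-0.04 -0.3  -0.  ] w 0.218 g 107.9
```

Request:
{"name": "carry_out", "arguments": {"motion": [[[1,0.03,0,0,0,0,0],[1,0.06,0,0,0,0,0],[1,0.06,0,0,0,0,0]]]}}

```text
t: 20.6
eef_pos: [463.7, -171.8, 133.5]
ee_rot: [0.074, 0.951, -0.024, 0.301]
ft_force: [4.4, -0.7, 1.0]
gripper_width: 0.214
grip_force: 108.0
```

Request:
{"name": "carry_out", "arguments": {"motion": [[[1,0.03,0,0,0,0,0],[1,0.05,0,0,0,0,0],[1,0.05,0,0,0,0,0]]]}}

```text
t: 20.85
eef_pos: [461.9, -171.5, 132.2]
ee_rot: [0.074, 0.951, -0.024, 0.3]
ft_force: [4.2, -1.4, 1.1]
gripper_width: 0.217
grip_force: 108.0
```

```bash
python3 - <<'E'
from c import *
upd([.11,0,0,0,0,0]); fs(); chk()
E
```

```text
t 20.85 F slope(up,width,normal) [ 5.4 -0.7  0.2] hook kin rel RING [-101.    -0.4    1. ] upslope from catch(484,-172,109) [175.3  -2.9  34. ]
t 20.85 cmd [ 461.3 -171.3  131.5] meas [ 461.9 -171.5  132.2] roterr deg [ 0.02 -0.09 -0.01] q [-0.463 -0.035 -0.813  0.204  0.175 -0.255] F [ 4.17 -1.36  1.12] T [-0.13 -0.42 -0.02] w 0.217 g 108.0
```

Request:
{"name": "carry_out", "arguments": {"motion": [[[1,0.03,0,0,0,0,0],[1,0.05,0,0,0,0,0],[1,0.05,0,0,0,0,0],[1,0.05,0,0,0,0,0]]]}}

```text
t: 21.18
eef_pos: [460.0, -171.2, 130.8]
ee_rot: [0.074, 0.951, -0.023, 0.3]
ft_force: [4.2, -0.3, 1.5]
gripper_width: 0.219
grip_force: 108.0
```

Request:
{"name": "carry_out", "arguments": {"motion": [[[1,0.03,0,0,0,0,0],[1,0.05,0,0,0,0,0],[1,0.05,0,0,0,0,0],[1,0.05,0,0,0,0,0]]]}}

```text
t: 21.52
eef_pos: [458.1, -170.8, 129.3]
ee_rot: [0.074, 0.951, -0.023, 0.3]
ft_force: [3.8, -0.6, 1.7]
gripper_width: 0.212
grip_force: 108.1
```

```bash
python3 - <<'E'
from c import *
upd([.1,0,0,0,0,0]); fs(); chk()
E
```

```text
t 21.52 F slope(up,width,normal) [5.4 0.  1. ] hook kin rel RING [-105.7   -0.3    0.6] upslope from catch(484,-172,109) [170.5  -2.9  33.6]
t 21.5167 cmd [ 458.  -170.8  129.2] meas [ 458.1 -170.8  129.3] roterr deg [ 0.01 -0.01  0.01] q [-0.466 -0.037 -0.823  0.197  0.176 -0.257] F [ 3.81 -0.57  1.67] T [-0.12 -0.56 -0.03] w 0.212 g 108.1
```

Request:
{"name": "carry_out", "arguments": {"motion": [[[1,0.03,0,0,0,0,0],[1,0.05,0,0,0,0,0],[1,0.05,0,0,0,0,0],[1,0.05,0,0,0,0,0]]]}}

```text
t: 21.85
eef_pos: [456.5, -170.6, 128.2]
ee_rot: [0.074, 0.951, -0.023, 0.3]
ft_force: [4.2, -1.1, 1.7]
gripper_width: 0.214
grip_force: 108.1
```

Request:
{"name": "carry_out", "arguments": {"motion": [[[1,0.03,0,0,0,0,0],[1,0.05,0,0,0,0,0],[1,0.05,0,0,0,0,0],[1,0.05,0,0,0,0,0]]]}}

```text
t: 22.18
eef_pos: [456.3, -170.7, 128.3]
ee_rot: [0.074, 0.95, -0.024, 0.301]
ft_force: [7.4, -2.3, 2.2]
gripper_width: 0.215
grip_force: 108.0
```

```bash
python3 - <<'E'
from c import *
upd([.1,0,0,0,0,0]); fs(); chk()
E
```

```text
t 22.18 F slope(up,width,normal) [ 8.8 -1.1 -0.8] hook kin rel RING [-107.8   -0.4    1.3] upslope from catch(484,-172,109) [168.5  -2.9  34.3]
t 22.1833 cmd [ 454.8 -170.2  126.9] meas [ 456.3 -170.7  128.3] roterr deg [ 0.02 -0.19 -0.04] q [-0.469 -0.039 -0.831  0.188  0.178 -0.26 ] F [ 7.4  -2.3   2.23] T [-0.13 -1.01 -0.03] w 0.215 g 108.0
```

Request:
{"name": "carry_out", "arguments": {"motion": [[[1,0.015,0,0,0,0,0],[1,0.03,0,0,0,0,0],[1,0.045,0,0,0,0,0],[1,0.05,0,0,0,0,0]]]}}

```text
t: 22.52
eef_pos: [455.8, -170.8, 128.1]
ee_rot: [0.073, 0.95, -0.024, 0.302]
ft_force: [10.8, -1.2, 2.8]
gripper_width: 0.217
grip_force: 107.8
```

Request:
{"name": "carry_out", "arguments": {"motion": [[[1,0.015,0,0,0,0,0],[1,0.03,0,0,0,0,0],[1,0.045,0,0,0,0,0],[1,0.05,0,0,0,0,0]]]}}

```text
t: 22.85
eef_pos: [454.6, -170.7, 127.3]
ee_rot: [0.073, 0.95, -0.024, 0.303]
ft_force: [11.2, -1.1, 2.8]
gripper_width: 0.214
grip_force: 107.8
```

```bash
python3 - <<'E'
from c import *
upd([.1,0,0,0,0,0]); fs(); chk()
E
```

```text
t 22.85 F slope(up,width,normal) [12.1  0.6 -2.4] hook kin rel RING [-109.8   -0.4    2.1] upslope from catch(484,-172,109) [166.5  -2.9  35.1]
t 22.85 cmd [ 451.6 -169.7  124.7] meas [ 454.6 -170.7  127.3] roterr deg [ 0.02 -0.38 -0.09] q [-0.472 -0.041 -0.839  0.179  0.181 -0.263] F [11.23 -1.11  2.77] T [-0.19 -1.34  0.04] w 0.214 g 107.8
```

Request:
{"name": "carry_out", "arguments": {"motion": [[[1,0.01,0,0.01,0,0,0],[1,0.02,0,0.02,0,0,0],[1,0.03,0,0.02,0,0,0],[1,0.03,0,0.02,0,0,0]]]}}

```text
t: 23.18
eef_pos: [454.5, -170.7, 126.4]
ee_rot: [0.073, 0.95, -0.024, 0.303]
ft_force: [10.9, -0.1, 3.8]
gripper_width: 0.214
grip_force: 107.8
```

```bash
python3 - <<'E'
from look import *
upd([.03,0,.02,0,0,0]); fs(); chk(); meas(2)
E
```

```text
t 23.18 F slope(up,width,normal) [12.2  1.6 -1.3] hook kin rel RING [-110.4   -0.5    1.6] upslope from catch(484,-172,109) [165.9  -3.   34.6]
t 23.1833 cmd [ 451.  -169.7  123.3] meas [ 454.5 -170.7  126.4] roterr deg [ 0.03 -0.44 -0.11] q [-0.472 -0.039 -0.842  0.174  0.181 -0.263] F [10.86 -0.13  3.79] T [-0.27 -1.48  0.09] w 0.214 g 107.8
('scene', 'hook') 2 [ 602.4 -195.1  232.4] slope frame rel RING [-106.7   -2.    -1.1] ('tool', array([-183.7,   -1.6,    0.5]))
('scene', 'ring') 2 [ 605.  -192.8  236.1] slope frame rel RING [-102.8    0.6    0.7] 
('top', 'hook') 2 [ 597.1 -192.6  234.1] slope frame rel RING [-110.4   -0.3    3.6] ('tool', array([-1.8e+02,  1.0e-01, -4.2e+00]))
('top', 'ring') 2 [ 601.2 -192.   232.6] slope frame rel RING [-108.     0.9    0. ] 
hook kin [ 598.2 -192.8  232.5] rel RING in slope [-110.4   -0.5    1.6]
```

Request:
{"name": "carry_out", "arguments": {"motion": [[[1,0.01,0,0,0,0,0],[1,0.02,0,0,0,0,0],[1,0.03,0,0,0,0,0],[1,0.04,0,0,0,0,0]]]}}

```text
t: 24.12
eef_pos: [453.5, -170.6, 125.8]
ee_rot: [0.073, 0.95, -0.024, 0.304]
ft_force: [11.7, -1.6, 3.9]
gripper_width: 0.216
grip_force: 107.8
```

```bash
python3 - <<'E'
from c import *
upd([.04,0,0,0,0,0]); fs(); chk()
E
```

```text
t 24.12 F slope(up,width,normal) [13.2  0.2 -1.8] hook kin rel RING [-111.5   -0.4    1.8] upslope from catch(484,-172,109) [164.7  -3.   34.8]
t 24.1167 cmd [ 449.7 -169.5  122.4] meas [ 453.5 -170.6  125.8] roterr deg [ 0.03 -0.49 -0.12] q [-0.474 -0.04  -0.845  0.17   0.182 -0.265] F [11.72 -1.59  3.85] T [-0.23 -1.64  0.08] w 0.216 g 107.8
```

Request:
{"name": "carry_out", "arguments": {"motion": [[[1,0.01,0,0,0,0,0],[1,0.02,0,0,0,0,0],[1,0.03,0,0,0,0,0],[1,0.04,0,0,0,0,0],[1,0.04,0,0,0,0,0]]]}}

```text
t: 24.53
eef_pos: [452.4, -170.5, 125.0]
ee_rot: [0.073, 0.95, -0.024, 0.304]
ft_force: [12.0, -1.6, 3.7]
gripper_width: 0.212
grip_force: 107.8
```

```bash
python3 - <<'E'
from c import *
upd([.04,0,0,0,0,0]); fs()
E
```

```text
t 24.53 F slope(up,width,normal) [13.3  0.3 -2.1] hook kin rel RING [-112.9   -0.4    1.9] upslope from catch(484,-172,109) [163.4  -3.   34.9]
```

Request:
{"name": "carry_out", "arguments": {"motion": [[[1,0.01,0,0,0,0,0],[1,0.02,0,0,0,0,0],[1,0.03,0,0.01,0,0,0],[1,0.04,0,0.01,0,0,0],[1,0.04,0,0.01,0,0,0]]]}}

```text
t: 24.95
eef_pos: [451.7, -170.4, 124.1]
ee_rot: [0.073, 0.95, -0.024, 0.304]
ft_force: [13.3, -0.5, 4.3]
gripper_width: 0.213
grip_force: 107.8
```

```bash
python3 - <<'E'
from c import *
upd([.04,0,.01,0,0,0]); fs()
E
```

```text
t 24.95 F slope(up,width,normal) [14.5  1.5 -2.2] hook kin rel RING [-114.    -0.5    1.7] upslope from catch(484,-172,109) [162.3  -3.   34.7]
```

Request:
{"name": "carry_out", "arguments": {"motion": [[[1,0.01,0,0,0,0,0],[1,0.02,0,0,0,0,0],[1,0.03,0,0,0,0,0],[1,0.03,0,0,0,0,0]]]}}

```text
t: 25.28
eef_pos: [449.7, -170.0, 122.5]
ee_rot: [0.073, 0.95, -0.024, 0.303]
ft_force: [7.6, -0.8, 3.1]
gripper_width: 0.217
grip_force: 107.9
```

```bash
python3 - <<'E'
from c import *
upd([.03,0,0,0,0,0]); fs()
E
```

```text
t 25.28 F slope(up,width,normal) [ 9.3  0.4 -0. ] hook kin rel RING [-116.5   -0.4    1.2] upslope from catch(484,-172,109) [159.7  -3.   34.2]
```

Request:
{"name": "carry_out", "arguments": {"motion": [[[1,0.01,0,0,0,0,0],[1,0.02,0,0,0,0,0],[1,0.02,0,0,0,0,0]]]}}

```text
t: 25.53
eef_pos: [444.9, -168.5, 118.4]
ee_rot: [0.074, 0.951, -0.023, 0.299]
ft_force: [5.9, -1.0, 0.1]
gripper_width: 0.216
grip_force: 108.0
```

```bash
python3 - <<'E'
from c import *
upd([.02,0,0,0,0,0]); fs(); chk()
E
```

```text
t 25.53 F slope(up,width,normal) [ 6.2 -0.1 -1.6] hook kin rel RING [-1.23e+02 -1.00e-01 -1.10e+00] upslope from catch(484,-172,109) [153.3  -2.7  31.9]
t 25.5333 cmd [ 445.8 -168.8  119.1] meas [ 444.9 -168.5  118.4] roterr deg [-0.01  0.12  0.02] q [-0.478 -0.04  -0.864  0.164  0.183 -0.268] F [ 5.9  -1.03  0.08] T [-0.08 -0.27 -0.07] w 0.216 g 108.0
```

Request:
{"name": "carry_out", "arguments": {"motion": [[[1,0,0,0,0,0,0],[1,0,0,0,0,0,0],[1,0,0,0,0,0,0]]]}}

```text
t: 25.78
eef_pos: [445.0, -168.5, 118.1]
ee_rot: [0.074, 0.951, -0.023, 0.299]
ft_force: [6.3, -0.9, 0.3]
gripper_width: 0.212
grip_force: 107.9
```

```bash
python3 - <<'E'
from c import *
fs(); chk()
E
```

```text
t 25.78 F slope(up,width,normal) [ 6.6  0.1 -1.6] hook kin rel RING [-1.23e+02 -1.00e-01 -1.40e+00] upslope from catch(484,-172,109) [153.2  -2.6  31.6]
t 25.7833 cmd [ 445.8 -168.8  119.1] meas [ 445.  -168.5  118.1] roterr deg [-0.02  0.13  0.02] q [-0.478 -0.039 -0.864  0.163  0.183 -0.268] F [ 6.27 -0.86  0.33] T [-0.02 -0.09 -0.04] w 0.212 g 107.9
```

Request:
{"name": "carry_out", "arguments": {"motion": [[[1,0.015,0,0,0,0,0],[1,0.03,0,0,0,0,0],[1,0.04,0,0,0,0,0],[1,0.04,0,0,0,0,0]]]}}

```text
t: 26.12
eef_pos: [444.4, -168.5, 117.8]
ee_rot: [0.074, 0.951, -0.023, 0.299]
ft_force: [8.1, -2.2, -0.0]
gripper_width: 0.216
grip_force: 107.8
```

```bash
python3 - <<'E'
from c import *
upd([.04,0,0,0,0,0]); fs(); chk()
E
```

```text
t 26.12 F slope(up,width,normal) [ 8.  -0.9 -3. ] hook kin rel RING [-123.6   -0.2   -1. ] upslope from catch(484,-172,109) [152.6  -2.7  32. ]
t 26.1167 cmd [ 444.5 -168.6  118.2] meas [ 444.4 -168.5  117.8] roterr deg [-0.02  0.03 -0.  ] q [-0.479 -0.04  -0.867  0.159  0.184 -0.269] F [ 8.06 -2.19 -0.03] T [-0.02 -0.29 -0.02] w 0.216 g 107.8
```

Request:
{"name": "carry_out", "arguments": {"motion": [[[1,-0.02,0,0,0,0,0],[1,-0.04,0,0,0,0,0],[1,-0.06,0,0,0,0,0],[1,-0.08,0,0,0,0,0],[1,-0.1,0,0,0,0,0],[1,-0.1,0,0,0,0,0],[1,-0.1,0,0,0,0,0]]]}}

```text
t: 26.7
eef_pos: [446.1, -168.5, 119.0]
ee_rot: [0.074, 0.951, -0.023, 0.298]
ft_force: [1.0, -1.6, -2.8]
gripper_width: 0.216
grip_force: 108.0
```

```bash
python3 - <<'E'
from look import *
upd([-.1,0,0,0,0,0]); fs(); chk(); meas(2)
E
```

```text
t 26.7 F slope(up,width,normal) [ 0.7 -1.4 -1.2] hook kin rel RING [-121.6    0.    -1.6] upslope from catch(484,-172,109) [154.6  -2.5  31.4]
t 26.7 cmd [ 447.7 -169.1  120.5] meas [ 446.1 -168.5  119. ] roterr deg [-0.04  0.21  0.04] q [-0.476 -0.039 -0.859  0.169  0.182 -0.266] F [ 0.98 -1.58 -2.79] T [0.15 0.84 0.03] w 0.216 g 108.0
('scene', 'hook') 2 [ 593.6 -191.7  222.9] slope frame rel RING [-119.8   -0.    -3.5] ('tool', array([-1.819e+02, -1.000e-01, -3.000e-01]))
('scene', 'ring') 2 [ 597.  -190.8  229.4] slope frame rel RING [-1.134e+02  1.400e+00 -1.000e-01] 
('top', 'hook') 2 [ 591.7 -192.4  225.6] slope frame rel RING [-119.7   -1.    -0.4] ('tool', array([-181.9,   -1. ,   -3.4]))
('top', 'ring') 2 [ 594.4 -189.6  226.4] slope frame rel RING [-117.4    2.2   -0.9] 
hook kin [ 591.  -191.2  223.4] rel RING in slope [-121.6    0.    -1.6]
```

The force dropped to about 0 on release, so the catch holds. I'll centre the finger in the ring and lift it out square to the slope.

Request:
{"name": "carry_out", "arguments": {"motion": [[[1,-0.03,0,0,0,0,0],[1,-0.06,0,0,0,0,0],[1,-0.08,0,0,0,0,0],[1,-0.08,0,0,0,0,0],[1,-0.08,0,0,0,0,0]]]}}

```text
t: 27.72
eef_pos: [450.4, -169.6, 122.4]
ee_rot: [0.074, 0.951, -0.023, 0.3]
ft_force: [0.5, -0.6, -2.3]
gripper_width: 0.216
grip_force: 108.0
```

```bash
python3 - <<'E'
from c import *
upd([-.08,0,0,0,0,0]); fs(); chk()
E
```

```text
t 27.72 F slope(up,width,normal) [ 0.4 -0.5 -0.5] hook kin rel RING [-116.    -0.3   -0.6] upslope from catch(484,-172,109) [160.2  -2.8  32.4]
t 27.7167 cmd [ 450.3 -169.5  122.3] meas [ 450.4 -169.6  122.4] roterr deg [ 0.   -0.01 -0.  ] q [-0.473 -0.038 -0.849  0.173  0.18  -0.264] F [ 0.54 -0.58 -2.34] T [ 0.11  0.83 -0.  ] w 0.216 g 108.0
```

Request:
{"name": "carry_out", "arguments": {"motion": [[[1,0.02,0,-0.05,0,0,0],[1,0.02,0,-0.15,0,0,0],[1,0.02,0,-0.25,0,0,0],[1,0.02,0,-0.25,0,0,0]]]}}

```text
t: 28.05
eef_pos: [443.9, -168.6, 130.8]
ee_rot: [0.074, 0.951, -0.024, 0.3]
ft_force: [0.8, -0.5, -2.4]
gripper_width: 0.218
grip_force: 108.0
```

Request:
{"name": "carry_out", "arguments": {"motion": [[[1,0,0,-0.1,0,0,0],[1,0,0,-0.2,0,0,0],[1,0,0,-0.3,0,0,0],[1,0,0,-0.3,0,0,0]]]}}

```text
t: 28.38
eef_pos: [437.2, -167.7, 140.8]
ee_rot: [0.074, 0.951, -0.024, 0.3]
ft_force: [0.8, -0.3, -2.9]
gripper_width: 0.215
grip_force: 108.0
```

```bash
python3 - <<'E'
from look import *
upd([.02,0,-.55,0,0,0]); fs(); chk(); meas(2)
t=cv2.imread("pics/last_top.png");s=cv2.imread("pics/last_scene.png")
cv2.imwrite("pics/u1.png",np.hstack([cv2.resize(t[130:200,350:430],(400,350),interpolation=2),cv2.resize(s[140:210,215:295],(400,350),interpolation=2)]))
E
```

```text
t 28.38 F slope(up,width,normal) [ 0.3 -0.1 -1. ] hook kin rel RING [-116.5   -0.4   22.3] upslope from catch(484,-172,109) [159.8  -2.9  55.3]
t 28.3833 cmd [ 437.2 -167.5  139.9] meas [ 437.2 -167.7  140.8] roterr deg [ 0.03 -0.07 -0.  ] q [-0.488 -0.103 -0.842  0.246  0.188 -0.276] F [ 0.84 -0.25 -2.87] T [0.12 0.86 0.01] w 0.215 g 108.0
('scene', 'hook') 2 [ 582.3 -190.9  245. ] slope frame rel RING [-116.3   -1.    21.1] ('tool', array([-180.2,   -0.5,   -1. ]))
('scene', 'ring') 1 [ 593.5 -192.2  230.3] slope frame rel RING [-115.5   -0.5    2.5] 
('top', 'hook') 2 [ 580.4 -189.9  246.2] slope frame rel RING [-117.3   -0.3   23.1] ('tool', array([-179.2,    0.2,   -3.1]))
('top', 'ring') 2 [ 592.2 -190.5  225.4] slope frame rel RING [-119.6    0.9   -0.6] 
hook kin [ 581.5 -190.2  245.9] rel RING in slope [-116.5   -0.4   22.3]
```

View pics/u1.png

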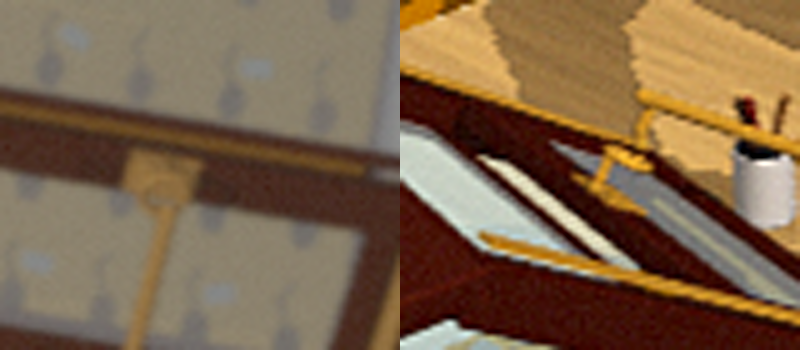

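The finger is clear: the top crop shows the sash down at the front edge with the ring free, and the scene crop shows the hook above the ring. Now I'll work out the return path.

```bash
python3 - <<'E'
from c import *
import shutil; shutil.copy(F,"bak.json")
upd([-1.2,0,-3.2,0,0,0]); print(load()[0].round(1), "hook",(load()[0]+load()[1].apply(HK)).round(1)); g=goto([457,252,300],toolrot(.15,SL,1)); print(g)
upd([*g[:3].round(2),*g[3:].round(2)]); g=goto([457,252,245],toolrot(.15,0,1)); print(g); shutil.copy("bak.json",F)
E
```

```text
[ 403.5 -162.2  272.3] hook [ 548.  -184.8  377.3]
[-1.6900e-01  1.0438e+01 -7.2900e-01 -1.6710e+00 -3.0000e-03 -2.3870e+00]
[ 7.900e-01 -2.000e-03  1.127e+00 -2.000e-03  5.830e+00  3.000e-03]
```

Request:
{"name": "carry_out", "arguments": {"motion": [[[1,0,0,-0.5,0,0,0],[1,0,0,-1.2,0,0,0],[1,-0.3,0,-2,0,0,0],[1,-0.7,0,-2.7,0,0,0],[1,-1.2,0,-3.2,0,0,0],[1,-1.2,0,-3.2,0,0,0],[1,-1.2,0,-3.2,0,0,0]]]}}

```text
t: 29.57
eef_pos: [404.7, -162.9, 274.8]
ee_rot: [0.074, 0.95, -0.024, 0.302]
ft_force: [-0.9, 0.4, -3.4]
gripper_width: 0.212
grip_force: 108.2
```

Request:
{"name": "carry_out", "arguments": {"motion": [[[1,0,0.5,0,-0.1,0,-0.1],[1,0,1.2,-0.1,-0.2,0,-0.3],[1,0,2.1,-0.15,-0.4,0,-0.5],[1,-0.05,3,-0.2,-0.5,0,-0.7],[1,-0.05,3.9,-0.25,-0.65,0,-0.9],[1,-0.05,4.8,-0.3,-0.8,0,-1.1],[1,-0.1,5.7,-0.4,-0.95,0,-1.3],[1,-0.1,6.6,-0.5,-1.1,0,-1.5],[1,-0.1,7.5,-0.6,-1.25,0,-1.7],[1,-0.15,8.4,-0.65,-1.4,0,-1.95],[1,-0.15,9.2,-0.7,-1.5,0,-2.1],[1,-0.17,9.9,-0.73,-1.6,0,-2.25],[1,-0.17,10.3,-0.73,-1.67,0,-2.39],[1,-0.17,10.44,-0.73,-1.67,0,-2.39],[1,-0.17,10.44,-0.73,-1.67,0,-2.39]]]}}

```text
t: 30.82
eef_pos: [456.1, 252.7, 297.2]
ee_rot: [-0.073, 0.952, 0.022, 0.298]
ft_force: [0.3, 0.4, -1.9]
gripper_width: 0.215
grip_force: 108.4
```

Request:
{"name": "carry_out", "arguments": {"motion": [[[1,0.1,0,0.2,0,1,0],[1,0.3,0,0.5,0,2,0],[1,0.5,0,0.8,0,3,0],[1,0.6,0,1,0,4,0],[1,0.7,0,1.13,0,5,0],[1,0.79,0,1.13,0,5.83,0],[1,0.79,0,1.13,0,5.83,0],[1,0.79,0,1.13,0,5.83,0],[1,0.79,0,1.13,0,5.83,0]]]}}

```text
t: 31.57
eef_pos: [456.8, 251.2, 244.5]
ee_rot: [-0.074, 0.997, -0.0, 0.0]
ft_force: [-0.2, 0.8, -2.1]
gripper_width: 0.216
grip_force: 108.4
```

```bash
python3 - <<'E'
from look import *
upd([-1.2,0,-3.2,0,0,0]);upd([-.17,10.44,-.73,-1.67,0,-2.39]);upd([.79,0,1.13,0,5.83,0]);chk(); meas(2)
print(goto([457,252,245],toolrot(.15,0,1)))
p,q=load(); t=cv2.imread("pics/last_top.png")
for x in(90,120,150,175):
    a=proj("top",p+q.apply([-x,0,-18.7]))[0]; y=int(round(a[1])); xs=np.arange(int(a[0])-7,int(a[0])+9); w=t[y,xs,2].astype(float)-t[y,xs,0]; w=np.clip(w-w.max()*.6,0,None); print("shaft row",y,"pred",a[0].round(2),"seen",(w@xs/w.sum()).round(2))
E
```

```text
t 31.5667 cmd [457.  252.1 244.9] meas [456.8 251.2 244.5] roterr deg [ 0.02 -0.05  0.07] q [ 5.030e-01  2.770e-01  8.800e-02  1.381e+00 -1.000e-03  3.540e-01] F [-0.25  0.78 -2.09] T [-0.01  0.08  0.01] w 0.216 g 108.4
('scene', 'hook') 2 [636.7 277.  248. ] slope frame rel RING [-129.7  469.7   34.1] ('tool', array([-181.8,   -1.2,   -3.3]))
('scene', 'ring') 2 [ 594.6 -192.4  228.6] slope frame rel RING [-115.6   -0.6    0.4] 
('top', 'hook') 2 [634.8 281.1 248.2] slope frame rel RING [-131.7  473.5   35.6] ('tool', array([-180.5,    3.2,   -3.5]))
('top', 'ring') 2 [ 592.6 -191.7  223.7] slope frame rel RING [-120.1   -0.2   -2.4] 
hook kin [634.8 277.9 246.9] rel RING in slope [-132.   470.3   34.3]
[ 0.001 -0.002 -0.002 -0.002 -0.     0.002]
shaft row 182 pred 216.58 seen 214.48
shaft row 172 pred 215.16 seen 214.59
shaft row 161 pred 213.75 seen 213.53
shaft row 152 pred 212.57 seen 212.26
```

Request:
{"name": "carry_out", "arguments": {"motion": [[[1,0,0,0.6,0,0,0],[1,0,0,1.4,0,0,0],[1,0,0,2.2,0,0,0],[1,0,0,3,0,0,0],[1,0,0,3.8,0,0,0],[1,0,0,4.2,0,0,0],[1,0,0,4.4,0,0,0],[1,0,0,4.4,0,0,0],[1,0,0,4.4,0,0,0]]]}}

```text
t: 32.92
eef_pos: [457.6, 252.3, 69.4]
ee_rot: [-0.075, 0.997, 0.0, 0.0]
ft_force: [1.4, 0.2, -2.1]
gripper_width: 0.215
grip_force: 108.4
```

Request:
{"name": "carry_out", "arguments": {"motion": [[[1,0,0,0.1,0,0,0],[1,0,0,0.2,0,0,0],[1,0,0,0.3,0,0,0],[1,0,0,0.4,0,0,0],[1,0,0,0.4,0,0,0]]]}}

```text
t: 33.33
eef_pos: [456.6, 251.8, 52.3]
ee_rot: [-0.075, 0.997, -0.0, -0.0]
ft_force: [-0.2, 0.1, -1.8]
gripper_width: 0.222
grip_force: 108.4
```

```bash
python3 - <<'E'
from c import *
upd([0,0,4.8,0,0,0]);chk()
E
```

```text
t 33.3333 cmd [457.  252.   52.9] meas [456.6 251.8  52.3] roterr deg [0.02 0.05 0.  ] q [ 0.504  0.431 -0.222  0.918 -0.     0.354] F [-0.16  0.13 -1.84] T [0.02 0.06 0.02] w 0.222 g 108.4
```

Request:
{"name": "carry_out", "arguments": {"motion": [[[1,0,0,0.05,0,0,0],[1,0,0,0.1,0,0,0],[1,0,0,0.15,0,0,0],[1,0,0,0.19,0,0,0],[1,0,0,0.19,0,0,0]]]}}

```text
t: 33.75
eef_pos: [457.1, 252.0, 45.6]
ee_rot: [-0.075, 0.997, -0.0, 0.0]
ft_force: [-1.2, -1.3, 1.0]
gripper_width: 0.217
grip_force: 109.1
```

```bash
python3 - <<'E'
from look import *
upd([0,0,.19,0,0,0]);chk(); 
s=optics.grab_frame("scene"); cv2.imwrite("pics/p1.png",cv2.resize(s[215:325,350:470],None,fx=5,fy=5,interpolation=2))
E
```

```text
t 33.75 cmd [457.  252.   45.3] meas [457.1 252.   45.6] roterr deg [-0.   -0.02  0.  ] q [ 0.504  0.44  -0.23   0.901 -0.     0.354] F [-1.16 -1.29  1.  ] T [-0.18  0.21  0.  ] w 0.217 g 109.1
```

Request:
{"name": "carry_out", "arguments": {"motion": [[[0.5,0,0,0,0,0,0],[0.3,0,0,0,0,0,0],[0,0,0,0,0,0,0],[-0.3,0,0,0,0,0,0],[-0.3,0,0,0,0,0,0],[-0.3,0,0,0,0,0,0]]], "grip_force": 25}}

```text
t: 34.3
eef_pos: [457.1, 252.1, 45.3]
ee_rot: [-0.075, 0.997, -0.0, 0.0]
ft_force: [-0.3, 0.2, 0.7]
gripper_width: 0.646
grip_force: 0.0
```

```bash
python3 - <<'E'
from c import *
chk()
E
```

```text
t 34.3 cmd [457.  252.   45.3] meas [457.1 252.1  45.3] roterr deg [-0.   -0.01  0.  ] q [ 0.504  0.44  -0.23   0.901 -0.     0.354] F [-0.26  0.24  0.72] T [ 0.03  0.02 -0.04] w 0.646 g 0.0
```

Next I'll retreat upward and back so the cameras can see, then check.

Request:
{"name": "carry_out", "arguments": {"motion": [[[-0.3,0,0,-0.5,0,0,0],[-0.3,0,0,-1.2,0,0,0],[-0.3,0,0,-2,0,0,0],[-0.3,0,0,-3,0,0,0],[-0.3,0,0,-4,0,0,0],[-0.3,0,0,-5,0,0,0],[-0.3,1,-1,-5.5,0,0,0],[-0.3,2,-2,-5.5,0,0,0],[-0.3,3,-3,-5.5,0,0,0],[-0.3,3,-3.5,-5.5,0,0,0],[-0.3,3,-3.5,-5.5,0,0,0],[-0.3,3,-3.5,-5.5,0,0,0]]]}}

```text
t: 35.3
eef_pos: [357.1, 92.8, 265.9]
ee_rot: [-0.073, 0.997, -0.001, 0.0]
ft_force: [-0.5, 0.5, -0.6]
gripper_width: 0.65
grip_force: 0.0
```

```bash
python3 - <<'E'
from h import *
I={}
for n in("scene","top"):
    I[n]=optics.grab_frame(n)
    for k in["hook","pole","rest","ring","card","gravers","bead_jar"]:
        r=optics.landmark_of(n,k); print(n,k,[(np.round(x["at"],1),round(x["conf"],2)) for x in r[:1]])
s,t=I["scene"],I["top"]
cv2.imwrite("pics/f1.png",np.hstack([cv2.resize(s[210:330,350:460],(440,480),interpolation=2),cv2.resize(t[145:265,195:280],(340,480),interpolation=2)]))
E
```

```text
scene hook [(array([636.5, 276.8,  47.6]), 0.87)]
scene pole []
scene rest [(array([4.503e+02, 2.532e+02, 4.000e-01]), 0.75)]
scene ring [(array([639.1, 280.5,  46.2]), 0.74)]
scene card [(array([3.618e+02, 1.025e+02, 3.000e-01]), 0.92)]
scene gravers [(array([ 330.9, -365.4,    0.7]), 0.63)]
scene bead_jar [(array([642.1, 120.1,  -2.3]), 0.75)]
top hook [(array([458.1, 251.8,  65.6]), 0.52)]
top pole [(array([458.5, 251.8,  62. ]), 0.58)]
top rest [(array([632.5, 281.1,  50.6]), 0.72)]
top ring [(array([ 595.9, -189.6,  225.8]), 0.82)]
top card [(array([361.5, 101. ,   2.6]), 0.42)]
top gravers [(array([ 333. , -364.9,   -3.4]), 0.53)]
top bead_jar [(array([637.4, 128.6,  -4.4]), 0.81)]
```

View pics/f1.png

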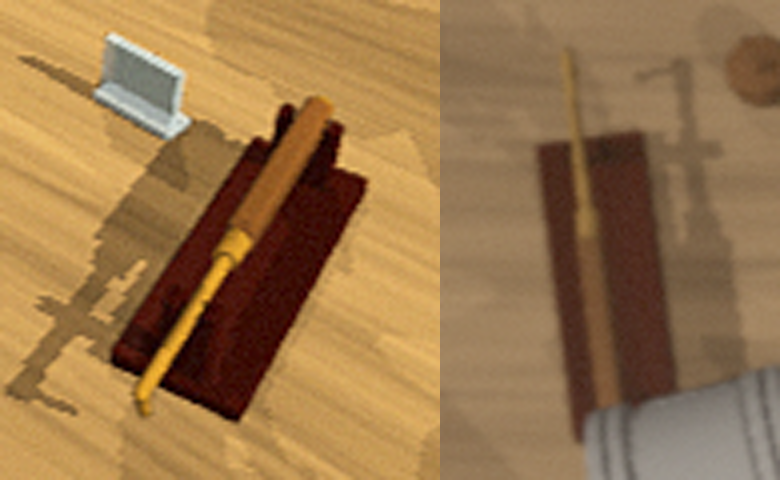

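The pole lies in both slots with its hook hanging down as at the start. The ring is down at (596,-190,226) and the other items have not moved. I'll hand in.

```bash
python3 -c "
from cell import env
print(env.close_job())"
```

```text
the job is handed in; nothing more can be done
None
```

The sash is drawn down with its catch holding, the pole is unhooked and back in its rest with the hook hanging down, and the job is handed in; no verdict came back, but the highest pull I read was about 14.5 N (limit 20 N) and the card stand, cup and jar had not moved.

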